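Hold the tool-case lid at the set angle for fitting a stay

TASK

A lid stay is about to be screwed into the green tool case: swing the steel hasp right off the shut lid, then lift the lid at its black bar handle until the lid's edge lines up with the red pointer of the angle gauge beside it. The lid falls shut by itself, so finish while your fingers still hold it steady there: do not let go. Do not push the pointer off its setting, and leave the other things on the bench where they are.

Things in the scene. Friction and masses are not known exactly. Their poses are not given: they have to be found in the camera images.
- case_hinge (a point): Point on the hinge line of the fixed green tool case (340 wide, 200 deep, 110 mm high shut), straight behind the bar handle's middle, 100 mm above the bench. Axes are the case's and never move: x level from front (robot side) to back, y left along the hinge line, z up. The hinge line is the back edge, half-way through the lid's thickness; the case's middle is 100 mm in front and 30 mm left of it.
- lid (a joint): Opening angle of the green lid (200 mm deep, 340 mm wide, 20 mm thick, 0.4 to 0.8 kg with its handle): 0 shut and level, grows as the front edge rises (1.57 would be upright). It swings freely and falls shut when let go. While the hasp lies over the lid it cannot be opened more than about 0.03 rad.
- lid_handle (a point): Black round bar handle, 12 mm thick, 110 mm long, parallel to the hinge line, on two 12 mm arms at its ends, 50 mm in front of the lid's front edge. Origin: middle of the bar, 250 mm from the hinge line, 100 mm above the bench when shut. Axes turn with the lid: y along the bar, x towards the hinge. Between bar and case there is a free gap, 44 mm wide, 98 mm long, open below.
- lid_edge (a point): The front corner of the lid on its right (gauge) side, half-way through its thickness, 200 mm from the hinge line, where the white line along the lid's right edge ends. Its axes turn with the lid: x from the front edge to the hinge, y along the hinge line.
- pointer (a joint): Setting of the red pointer, 0 level and growing as it rises, same sense and same axis as the lid: the lid lines up with the pointer when the two angles are equal. Stiff (1.5 N m); it is set between 0.55 and 1.0 rad.
- pointer_tip (a point): Point on the red pointer (a flat bar 235 mm long, 8 mm high, 16 mm broad) 200 mm from the hinge line, 30 mm to the right of the lid's right edge, in front of a white arc with black ticks every 10 degrees. Its x axis runs along the pointer to the hinge line, y along the hinge line.
- hasp (a joint): Swing of the steel hasp: flat strap 82 x 18 x 4 mm turning level about an upright pin in front of the case. 0: it points to the case's back, over the lid and its catch. It swings away from the handle, counter-clockwise seen from above; at 1.57 it lies along the case's front, pointing left; stop at 1.9. It stays where it is left; moving the knob takes about 1 N.
- hasp_pin (a point): Upright pin on which the hasp turns, in front of the case (222 mm in front and 135 mm left of case_hinge, in the case's axes), at the strap's underside, 117 mm above the bench. Fixed to the case, with the case's axes.
- hasp_knob (a point): Middle of the black upright knob near the free end of the hasp strap: 16 mm thick, 34 mm tall, 60 mm from the pin; the point is 139 mm above the bench, the knob reaches 16 mm above it and 18 mm below it to the strap. The lid's top is 29 mm below the point.
- drill: Green and black cordless drill lying on its side on the left near the robot, a bystander, 220 by 205 mm, 60 mm high.
- tape: Yellow tape measure standing on edge to the right of the gauge, a bystander, 70 by 38 mm, 65 mm high.
- screwdriver: Screwdriver lying to the left of the case, a bystander, about 200 mm long.
- screw_jar: Small glass jar, 60 mm across, 80 mm high, to the left of the case, a bystander.
- glue: White glue bottle, 60 mm across, 170 mm high, on the right of the bench, a bystander.
- hammer: Hammer lying on the right near the robot, a bystander.
- offcut: Flat piece of wood, 160 by 90 mm, 18 mm thick, on the right near the robot, a bystander.

How it is judged:
By the outcome, as a careful person would: the job done as asked, in the order asked, and still so for the second after the job is handed in, while the arm keeps its last pose, push and grip.
It also fails if it takes over 51 s, if anything falls off the work surface, if the arm or the gripper's body presses on something with over 40 N, if the wrist force passes 120 N, or if a joint passes its speed limit or range.

ROBOT

A 7-joint arm with a two-finger parallel gripper is mounted at the origin on the work surface. World frame = base frame: x ahead of the robot, y to its left, z up, the work surface at z = 0. Lengths are in m, angles in degrees, forces in N, time in s.
With the tool pointing down it reaches from about 0.425 to 0.875 m from the base axis. Payload 4.7 kg.
Tool frame: the origin (TCP) lies at the very end of the fingers, on their centre line; the grasp point (between the pads) lies 19 mm behind it; z points along the fingers, y is the line along which they close (so a half turn about z gives the same grasp; the last joint's range is limited). The gripper opens to 87 mm and grips with 3 to 60 N. Pads are 19 mm wide; open, the fingers measure 117 mm over their backs; the gripper's body (75 mm by 190 mm) begins 51 mm behind the grasp point.
Start: joints at [71.282, 18.392, -4.016, 83.108, 1.295, 78.541, -3.26], TCP at [0.217, -0.613, 0.223] pointing down, gripper open.
Joint ranges: [-163.93, 163.93], [-17.29, 119.83], [-79.2, 71.16], [3.27, 140.29], [-89.18, 269.18], [5.43, 117.66], [-154.24, 154.24]. Speed limits (degrees/s): [147.25, 147.25, 180, 180, 180, 180, 180].

INTERFACE

Orientations are given as [roll, pitch, yaw] about the fixed x, y, z axes, in that order (R = Rz(yaw) Ry(pitch) Rx(roll)).
In Python, from cell import get_obs, read_camera, sign_off, silhouettes gives the robot as it stands.
- The arm moves only by the tool play_rows, never from a script. Its argument "steps" is a list that holds one entry, the list of rows, each a list of 7 numbers: the shift along the tool's x, y, z in m, then the turn, a rotation vector about the tool's x, y, z in rad, then the finger opening in m, from 0 to 0.087. A call has 1 to 12 rows; each row shifts and turns the commanded pose from where the row before left it, along the tool's axes as they then stand; what a row does not reach is not made up. A row lasts 1/10 s, in which the tool goes at most 50 mm and 8.59 degrees, less where a joint would pass 70% of its speed; a pose out of reach is approached as far as the arm can. A call is refused whole if a number of a shift passes 0.05 or a number of a turn 0.15, either way. A call with a gripper value outside its range is refused whole. The fingers move at their own pace and stop on an object; "force" is the grip in N (left out, the last holds). Time passes only in rows, so rows that do not move let the fingers close. It gives the time, the measured TCP pose, the force, the opening and the grip force at its end, in the units of the state.
- get_obs(): the state, without advancing time (a new reading comes with each control period).
- read_camera(name): name is "scene" or "top" or "wrist"; returns a dict with "frame" (420x560x3 uint8, red, green, blue), "intrinsics" (3x3 intrinsics, pixels), "view" (4x4, takes a point from world to camera coordinates). Camera axes: x right, y up, looking along -z (the intrinsics and any distortion apply to the point x, -y, -z); pixel columns grow to the right and rows downward; lengths in m; the calibration is good to about 2 mm. A picture is of the moment at which its call begins. There is no depth.
- sign_off(): hands the job in; it is judged then, once.
Trained networks look in the newest picture that a camera, given by its name, has taken for a name from the list of things; names that differ only in an ending like _2 or _b are one class to them, and where a whole thing is asked for, a point or a joint stands for the part that bears it (a point fixed in the world has none). Each returns a list of dicts, best first, with "p" (0 to 1); they miss things now and then, are a little off and sometimes report something else, mostly with a low value. They report only what shows in the picture. A call takes as long as a camera call.
- silhouettes(camera, name): "pixels" (420x560 bool, what is visible of it) and "extent" ([left, top, right, bottom] in pixels, round what is visible of it).
The state is a dict: "time_s": time; "qpos": joint angles; "joint_velocities": joint speeds; "effort": joint torques, N m; "tool_pos": TCP position; "tool_rot": TCP orientation; "force": force on the tool from outside, world axes, zero at the start; "wrist_torque": the same for the moment, N m; "grip_width": finger opening in m; "grasp_force": force on a finger pad.
Only numpy, scipy, OpenCV 4.12 (cv2) and the standard library are available. Lean on these libraries where they do the work, as an engineer would, in place of code of your own. Each camera call takes 0.05 s, during which the arm holds its last target. There are 200 camera calls.

## Working session

There is one attempt and no reset: what is moved stays moved. The work goes in short steps, Python scripts to look and compute and a tool call to move; the robot and the scene stay as the last step left them, time stands still between calls to the robot, and variables do not carry over. Pictures are saved under pics/ and viewed, at most 10 in all, crops included, and the job is handed in when it is done.

Besides the shell and the picture viewer there is one more tool, called by a JSON object that holds its "fn" and its "kwargs", one argument or row to a line. play_rows: Moves the arm, as the interface text tells. Its arguments: {"type":"object","properties":{"steps":{"type":"array","items":{"type":"array","items":{"type":"array","items":{"type":"number"}}}},"force":{"type":"number"}},"required":["steps"]}

```bash
mkdir -p pics; ls; cat > h.py <<'E'
import numpy as np, cv2
from cell import get_obs, read_camera, sign_off, silhouettes
def ray(c,u,v):
    K=np.array(c["intrinsics"]);V=np.array(c["view"])
    d=np.linalg.inv(K)@[u,v,1]; d=np.array([d[0],-d[1],-d[2]])
    R=V[:3,:3]; return -R.T@V[:3,3], R.T@d
def atz(c,u,v,z):
    o,d=ray(c,u,v); return o+d*(z-o[2])/d[2]
def proj(c,P):
    P=np.atleast_2d(P);V=np.array(c["view"]);p=P@V[:3,:3].T+V[:3,3]
    q=np.stack([p[:,0],-p[:,1],-p[:,2]],1)@np.array(c["intrinsics"]).T
    return q[:,:2]/q[:,2:]
E
python3 - <<'E'
from h import *
for n in("scene","top"):
    c=read_camera(n); cv2.imwrite(f"pics/{n}0.png",c["frame"][:,:,::-1]); print(n,c.keys(),np.round(ray(c,280,210),3).tolist(), c["intrinsics"])
    for k in("lid","lid_handle","hasp_knob","hasp","pointer"):
        for r in silhouettes(n,k)[:2]:
            m=r["pixels"]; y,x=np.nonzero(m); print(k,round(r["p"],2),r["extent"],len(x),x.mean().round(1),y.mean().round(1), cv2.minAreaRect(np.stack([x,y],1).astype(np.float32)))
print(get_obs())
E
```

```text
pics
scene dict_keys(['frame', 'intrinsics', 'view']) [[1.602, -0.004, 1.21], [-0.705, 0.009, -0.709]] [[510.08362583   0.         277.33658451]
 [  0.         510.08362583 206.44608241]
 [  0.           0.           1.        ]]
lid 0.73 [202.4, 197.2, 330.9, 274.3] 6305 270.1 237.6 ((269.1151123046875, 232.05282592773438), (121.75328063964844, 65.299560546875), 10.61965560913086)
lid_handle 0.19 [120.8, 183.8, 160.6, 217.4] 1016 141.8 200.8 ((141.74594116210938, 200.57569885253906), (27.349987030029297, 43.1571044921875), 17.10272979736328)
hasp_knob 0.69 [201.4, 199.2, 332.2, 274.3] 6144 270.1 237.9 ((268.8412170410156, 232.07601928710938), (121.40470886230469, 64.64910888671875), 10.437475204467773)
pointer 0.92 [191.6, 170.9, 211.1, 255.0] 572 199.3 211.9 ((198.97225952148438, 212.99525451660156), (7.434407711029053, 85.8336181640625), 9.727579116821289)
pointer 0.58 [373.1, 248.9, 397.3, 277.6] 571 385.2 265.4 ((385.2059020996094, 265.1764831542969), (20.372989654541016, 31.772165298461914), 14.03624439239502)
top dict_keys(['frame', 'intrinsics', 'view']) [[0.31, 0.001, 2.098]
[... 946 characters left out ...]
me_s': 0.6, 'qpos': array([71.2820053 , 18.39027111, -4.01495998, 83.10694093,  1.29571788,
       78.54168692, -3.26116123]), 'joint_velocities': array([ 0.0595466 , -0.03642416, -0.07657708, -0.04703219, -0.06416787,
       -0.11750824, -0.02503167]), 'effort': array([-1.88352237e-04, -4.90796542e+01, -4.02994389e-01, -3.12611139e+01,
       -6.36440213e-02,  3.37331649e-02,  4.00740305e-05]), 'tool_pos': array([ 0.21721457, -0.6126552 ,  0.22261048]), 'tool_rot': array([1.79993731e+02, 3.82816222e-03, 1.95246766e+01]), 'force': array([0.41459805, 0.05891524, 0.75939554]), 'wrist_torque': array([-0.01315633, -0.00767397, -0.0270991 ]), 'grasp_force': 0.0, 'grip_width': 0.08704487276771836}
```

```bash
python3 - <<'E'
from h import *
a=cv2.imread("pics/scene0.png")[150:310,150:420]; b=cv2.imread("pics/top0.png")[130:250,210:370]
cv2.imwrite("pics/ab.png",np.vstack([cv2.resize(a,(506,300),interpolation=3),cv2.resize(b,(400,300),interpolation=3)[:,:].copy() if 0 else cv2.copyMakeBorder(cv2.resize(b,(400,300),interpolation=3),0,0,0,106,0)]))
E
```

```text
(no output)
```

View pics/top0.png

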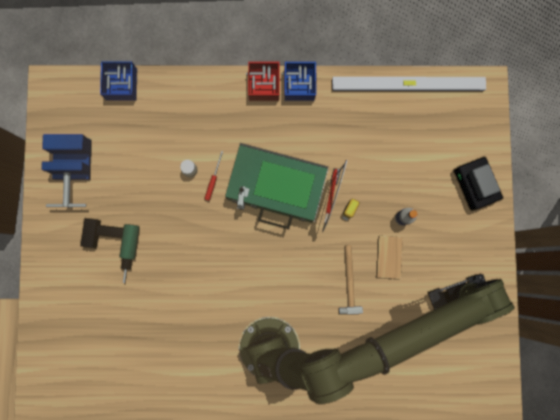

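View pics/ab.png

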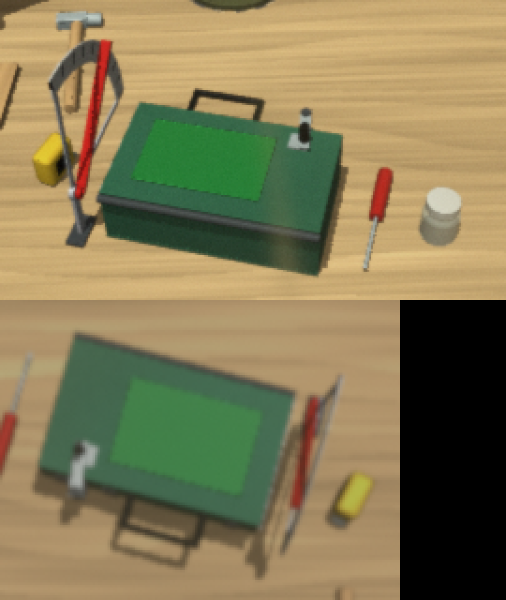

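The scene camera looks from behind the case. The hasp lies on the lid, with its knob near (313,220) in the scene view. The bar handle is near (272,203) and the red pointer runs from about (193,254) to (206,173). I'll fit the case pose from the lid corners and the handle.

```bash
cat > fit.py <<'E'
from h import *
from scipy.optimize import least_squares
T=lambda x,y:(210+x/2.5,130+(y-300)/2.5); S=lambda x,y:(150+x/1.874,150+y/1.875)
bl,br,fr,fl=[0,.2,.11],[0,-.14,.11],[-.2,-.14,.11],[-.2,.2,.11]
hl,hr=[-.25,.055,.1],[-.25,-.055,.1]
P=[("top",bl,T(77,333)),("top",br,T(295,392)),("top",fr,T(260,527)),("top",fl,T(40,470)),("top",hl,T(118,527)),("top",hr,T(197,545)),
("scene",bl,S(320,237)),("scene",br,S(100,200)),("scene",fr,S(140,103)),("scene",fl,S(343,135)),("scene",hl,S(264,101)),("scene",hr,S(194,93))]
C={n:read_camera(n) for n in("top","scene")}
def W(p,q):
    c,s=np.cos(p[2]),np.sin(p[2]); q=np.array(q); return np.array([p[0]+c*q[0]-s*q[1],p[1]+s*q[0]+c*q[1],q[2]])
f=lambda p:np.concatenate([proj(C[n],W(p,q))[0]-np.array(u) for n,q,u in P])
r=least_squares(f,[.7,0,-.2],loss="soft_l1"); p=r.x
print("hinge",p,np.degrees(p[2])); print(f(p).round(1).reshape(-1,2).tolist())
for n,q in(("handle",[-.25,0,.1]),("pin",[-.222,.135,.117]),("knob",[-.162,.135,.139])): print(n,W(p,q).round(4),[proj(C[k],W(p,q))[0].round(1) for k in C])
# pointer angle from scene silhouette axis
PP=lambda a,l:W(p,[-l*np.cos(a),-.17,.1+l*np.sin(a)])
for k in C:
    m=silhouettes(k,"pointer")[0]["pixels"]; y,x=np.nonzero(m); vx,vy,x0,y0=cv2.fitLine(np.stack([x,y],1).astype(np.float32),2,0,.01,.01).ravel()
    g=lambda a:np.mean([( (proj(C[k],PP(a,l))[0]-[x0,y0])@[-vy,vx])**2 for l in(.03,.1,.2,.23)])
    A=np.arange(.5,1.05,.01); G=[g(a) for a in A]; print(k,"pointer",A[np.argmin(G)],min(G)**.5,proj(C[k],PP(A[np.argmin(G)],.235)),(x.min(),x.max(),y.min(),y.max()))
np.save("pose.npy",p)
E
python3 fit.py
```

```text
hinge [ 0.70478031 -0.0804171  -0.2641095 ] -15.13235941703292
[[-2.0, 0.9], [-0.4, 1.0], [-0.1, -0.9], [-1.7, -2.1], [1.7, -1.3], [-0.9, -0.8], [0.2, -2.1], [-1.6, -3.6], [-1.1, -0.5], [-0.2, -0.2], [-2.0, 1.3], [1.1, 0.3]]
handle [ 0.4634 -0.0152  0.1   ] [array([273.4, 223.4]), array([271.7, 202.5])]
pin [0.5257 0.1079 0.117 ] [array([239.7, 206. ]), array([312.8, 211.6])]
knob [0.5836 0.0922 0.139 ] [array([243.8, 189.5]), array([309.1, 220.6])]
top pointer 0.7200000000000002 0.04226297397716551 [[327.65884916 212.07014216]] (np.int64(326), np.int64(337), np.int64(170), np.int64(213))
scene pointer 0.7200000000000002 0.0863685788028271 [[206.37079158 172.35462438]] (np.int64(190), np.int64(210), np.int64(171), np.int64(255))
```

{"fn": "play_rows", "kwargs": {
  "steps": [
    [[0,0,-0.04,0,0,0.121,0.06],[0,0,-0.04,0,0,0.121,0.06],[0,0,-0.04,0,0,0.121,0.06],[0,0,-0.04,0,0,0.121,0.06],[0,0,-0.04,0,0,0.121,0.06],[0.009,-0.043,0,0,0,0,0.06],[0.009,-0.043,0,0,0,0,0.06],[0.009,-0.043,0,0,0,0,0.06],[0.009,-0.043,0,0,0,0,0.06],[0.009,-0.043,0,0,0,0,0.06],[0.009,-0.043,0,0,0,0,0.06],[0.009,-0.043,0,0,0,0,0.06]]
  ]
}}

```text
time_s: 2.0
tool_pos: [0.3572, -0.3367, 0.4228]
tool_rot: [180.0, -0.0, -15.1]
force: [1.0, 0.4, 0.7]
grip_width: 0.0603
grasp_force: 0.0
```

{"fn": "play_rows", "kwargs": {
  "steps": [
    [[0.01,-0.043,0,0,0,0,0.05],[0.01,-0.043,0,0,0,0,0.05],[0.01,-0.043,0,0,0,0,0.05],[0.01,-0.043,0,0,0,0,0.05],[0.01,-0.043,0,0,0,0,0.05],[0.01,-0.043,0,0,0,0,0.05],[0.01,-0.043,0,0,0,0,0.05],[0.01,-0.043,0,0,0,0,0.05],[0.01,-0.043,0,0,0,0,0.05],[0.01,-0.043,0,0,0,0,0.05],[0,0,0,0,0,0,0.05],[0,0,0,0,0,0,0.05]]
  ]
}}

```text
time_s: 3.2
tool_pos: [0.5655, 0.0515, 0.4221]
tool_rot: [180.0, 0.1, -15.0]
force: [-1.1, -1.0, -0.4]
grip_width: 0.0498
grasp_force: 0.0
```

{"fn": "play_rows", "kwargs": {
  "steps": [
    [[0.007,-0.044,0,0,0,0,0.05],[0,0,0.045,0,0,0,0.05],[0,0,0.045,0,0,0,0.05],[0,0,0.04,0,0,0,0.05],[0,0,0.02,0,0,0,0.05],[0,0,0,0,0,0,0.05]]
  ]
}}

```text
time_s: 3.8
tool_pos: [0.5818, 0.0879, 0.2693]
tool_rot: [179.8, 0.3, -15.3]
force: [-0.2, -0.7, -0.3]
grip_width: 0.0502
grasp_force: 0.0
```

```bash
cat > w.py <<'E'
from h import *
import sys
p=np.load("pose.npy")
def W(q):
    c,s=np.cos(p[2]),np.sin(p[2]); q=np.array(q); return np.array([p[0]+c*q[0]-s*q[1],p[1]+s*q[0]+c*q[1],q[2]])
if __name__=="__main__":
    c=read_camera("wrist"); im=c["frame"][:,:,::-1].copy()
    for q in([-.25,0,.1],[-.25,.055,.1],[-.25,-.055,.1],[-.222,.135,.117],[-.162,.135,.139],[-.162,.135,.155],[-.2,-.14,.11],[-.2,.2,.11],[0,.2,.11],[0,-.14,.11]):
        u=proj(c,W(q))[0]; print(q,u.round())
        if abs(u).max()<2000: cv2.drawMarker(im,(int(u[0]),int(u[1])),(255,0,255),0,8)
    cv2.imwrite(sys.argv[1],im); o=get_obs(); print(o["time_s"],o["tool_pos"],o["tool_rot"],o["qpos"].round(1))
E
python3 w.py pics/w1.png
```

```text
[-0.25, 0, 0.1] [385. 258.]
[-0.25, 0.055, 0.1] [339. 258.]
[-0.25, -0.055, 0.1] [430. 258.]
[-0.222, 0.135, 0.117] [273. 243.]
[-0.162, 0.135, 0.139] [272. 196.]
[-0.162, 0.135, 0.155] [272. 200.]
[-0.2, -0.14, 0.11] [515. 221.]
[-0.2, 0.2, 0.11] [215. 222.]
[0, 0.2, 0.11] [203.  23.]
[0, -0.14, 0.11] [560.  22.]
3.85 [0.58311192 0.08870175 0.27189474] [ 1.79886508e+02  8.27614372e-02 -1.53079006e+01] [  21.8   13.5  -39.2   86.5    8.6   83.2 -123. ]
```

View pics/w1.png

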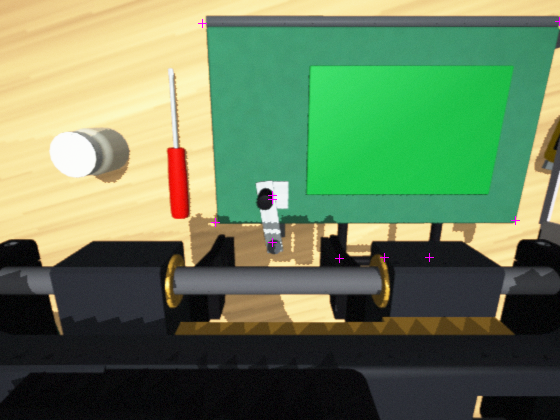

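The picture matches the fit: the lid corners agree within about 5 px. The knob at (264,198) is 8 px left of the prediction, so the hasp is already swung by about 0.1 rad. I'll go down and grip it lightly.

{"fn": "play_rows", "kwargs": {
  "steps": [
    [[0,-0.01,0.04,0,0,0,0.05],[0,0,0.04,0,0,0,0.05],[0,0,0.03,0,0,0,0.05],[0,0,0.02,0,0,0,0.05],[0,0,0.015,0,0,0,0.05],[0,0,0,0,0,0,0.05],[0,0,0,0,0,0,0.01],[0,0,0,0,0,0,0.01],[0,0,0,0,0,0,0.01],[0,0,0,0,0,0,0.01],[0,0,0,0,0,0,0.01],[0,0,0,0,0,0,0.01]]
  ],
  "force": 5
}}

```text
time_s: 5.05
tool_pos: [0.5865, 0.1005, 0.1279]
tool_rot: [180.0, -0.0, -15.1]
force: [-0.2, -0.7, 1.4]
grip_width: 0.0158
grasp_force: 5.0
```

```bash
python3 - <<'E'
from w import *
o=get_obs(); print(o["grip_width"],o["grasp_force"],o["qpos"].round(1))
q=o["tool_pos"]; c,s=np.cos(p[2]),np.sin(p[2]); d=q-[p[0],p[1],0]; print("case", c*d[0]+s*d[1], -s*d[0]+c*d[1], q[2])
E
```

```text
0.015805936746088108 4.999807686544955 [  19.6   19.5  -38.3   96.9   12.9   68.  -127.1]
case -0.16141546034093673 0.1438101857960837 0.1278626283323456
```

{"fn": "play_rows", "kwargs": {
  "steps": [
    [[-0.0015,-0.007,0,0,0,-0.12,0.01],[-0.0015,-0.007,0,0,0,-0.12,0.01],[-0.0015,-0.007,0,0,0,-0.12,0.01],[-0.0015,-0.007,0,0,0,-0.12,0.01],[-0.0015,-0.007,0,0,0,-0.12,0.01],[-0.0015,-0.007,0,0,0,-0.12,0.01],[0,0,0,0,0,0,0.01]]
  ]
}}

```text
time_s: 5.75
tool_pos: [0.5756, 0.1427, 0.1278]
tool_rot: [-180.0, -0.0, 26.2]
force: [-0.2, -0.2, 2.2]
grip_width: 0.0158
grasp_force: 5.0
```

{"fn": "play_rows", "kwargs": {
  "steps": [
    [[-0.0015,-0.007,0,0,0,-0.12,0.01],[-0.0015,-0.007,0,0,0,-0.12,0.01],[-0.0015,-0.007,0,0,0,-0.12,0.01],[-0.0015,-0.007,0,0,0,-0.12,0.01],[-0.0015,-0.007,0,0,0,-0.12,0.01],[-0.0015,-0.007,0,0,0,-0.12,0.01],[-0.0015,-0.007,0,0,0,-0.12,0.01],[0,0,0,0,0,0,0.01],[0,0,0,0,0,0,0.01]]
  ]
}}

```text
time_s: 6.65
tool_pos: [0.5347, 0.1682, 0.1279]
tool_rot: [180.0, -0.2, 74.0]
force: [0.9, 6.4, 1.2]
grip_width: 0.0157
grasp_force: 5.0
```

```bash
python3 - <<'E'
from w import *
o=get_obs(); print(o["grip_width"],o["grasp_force"],o["qpos"].round(1))
q=o["tool_pos"]; c,s=np.cos(p[2]),np.sin(p[2]); d=q-[p[0],p[1],0]; x,y=c*d[0]+s*d[1], -s*d[0]+c*d[1]; print("case", x,y, np.arctan2(y-.135,x+.222))
E
```

```text
0.015672624054770243 5.0000024295877665 [ 28.3  20.1 -57.  101.4  17.9  68.2 -49.9]
case -0.22906125795680732 0.19563008432568246 1.6867385866457085
```

{"fn": "play_rows", "kwargs": {
  "steps": [
    [[0,0,0,0,0,0,0.045],[0,0,0,0,0,0,0.045],[0,0,0,0,0,0,0.045],[0,0,0,0,0,0,0.045],[0,0,-0.02,0,0,0,0.045],[0,0,-0.04,0,0,0,0.045],[0,0,-0.04,0,0,-0.015,0.045],[-0.039,-0.004,0,0,0,0,0.045],[-0.039,-0.004,0,0,0,0,0.045],[-0.039,-0.004,0,0,0,0,0.045],[-0.039,-0.004,0,0,0,0,0.045],[-0.039,-0.004,0,0,0,0,0.045]]
  ]
}}

```text
time_s: 7.85
tool_pos: [0.4641, -0.0183, 0.2277]
tool_rot: [180.0, 0.1, 75.0]
force: [0.4, -1.2, -0.5]
grip_width: 0.0447
grasp_force: 0.0
```

{"fn": "play_rows", "kwargs": {
  "steps": [
    [[0,0,0,0,0,0,0.045],[0,0,0,0,0,0,0.045]]
  ]
}}

```text
time_s: 8.05
tool_pos: [0.4647, -0.0176, 0.2277]
tool_rot: [180.0, 0.0, 74.9]
force: [0.3, 0.6, 0.8]
grip_width: 0.0451
grasp_force: 0.0
```

```bash
python3 w.py pics/w2.png; python3 - <<'E'
from w import *
q=get_obs()["tool_pos"]; c,s=np.cos(p[2]),np.sin(p[2]); d=q-[p[0],p[1],0]; print("case", c*d[0]+s*d[1], -s*d[0]+c*d[1])
E
```

```text
[-0.25, 0, 0.1] [276. 197.]
[-0.25, 0.055, 0.1] [276. 140.]
[-0.25, -0.055, 0.1] [276. 248.]
[-0.222, 0.135, 0.117] [310.  42.]
[-0.162, 0.135, 0.139] [393.  34.]
[-0.162, 0.135, 0.155] [401.  28.]
[-0.2, -0.14, 0.11] [322. 323.]
[-0.2, 0.2, 0.11] [339. -48.]
[0, 0.2, 0.11] [594. -48.]
[0, -0.14, 0.11] [505. 323.]
8.1 [ 0.46508465 -0.01618344  0.22770746] [ 1.79975022e+02 -8.25938913e-04  7.50811261e+01] [ 54.8  -4.3 -52.8 106.2  -3.5  76.4 -12.1]
case -0.24815248366857248 -0.0005661086361868212
```

View pics/w2.png

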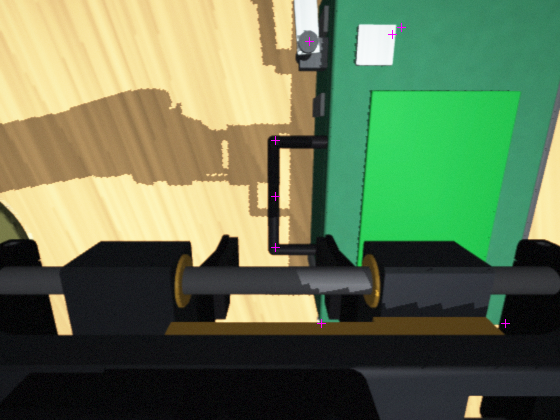

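The bar lies exactly on the predicted marks at (276,140–248) and the hasp is clear of the lid. I'll go down over the bar and grip.

{"fn": "play_rows", "kwargs": {
  "steps": [
    [[0,-0.002,0.035,0,0,0,0.045],[0,0,0.035,0,0,0,0.045],[0,0,0.035,0,0,0,0.045],[0,0,0.025,0,0,0,0.045],[0,0,0.017,0,0,0,0.045],[0,0,0,0,0,0,0.045],[0,0,0,0,0,0,0.005],[0,0,0,0,0,0,0.005],[0,0,0,0,0,0,0.005],[0,0,0,0,0,0,0.005],[0,0,0,0,0,0,0.005],[0,0,0,0,0,0,0.005]]
  ],
  "force": 20
}}

```text
time_s: 9.3
tool_pos: [0.4615, -0.0158, 0.0807]
tool_rot: [-179.8, 0.1, 75.1]
force: [-5.5, 1.4, 5.7]
grip_width: 0.0114
grasp_force: 20.0
```

```bash
python3 - <<'E'
from w import *
o=get_obs(); q=o["tool_pos"]; c,s=np.cos(p[2]),np.sin(p[2]); d=q-[p[0],p[1],0]; print("case", c*d[0]+s*d[1], -s*d[0]+c*d[1],q[2],o["qpos"].round(1),o["force"])
x,z=-.25,.081
for a in np.arange(0,.73,.04): print(round(a,2),np.round([.25-.25*np.cos(a),.25*np.sin(a)],4))
E
```

```text
case -0.25169663484858784 -0.0011110838752504126 0.08071883790125203 [ 51.6   7.3 -54.9 116.8   6.9  59.4 -21.6] [-5.47985028  1.43808784  5.68697454]
0.0 [0. 0.]
0.04 [0.0002 0.01  ]
0.08 [0.0008 0.02  ]
0.12 [0.0018 0.0299]
0.16 [0.0032 0.0398]
0.2 [0.005  0.0497]
0.24 [0.0072 0.0594]
0.28 [0.0097 0.0691]
0.32 [0.0127 0.0786]
0.36 [0.016  0.0881]
0.4 [0.0197 0.0974]
0.44 [0.0238 0.1065]
0.48 [0.0283 0.1154]
0.52 [0.033  0.1242]
0.56 [0.0382 0.1328]
0.6 [0.0437 0.1412]
0.64 [0.0495 0.1493]
0.68 [0.0556 0.1572]
0.72 [0.062  0.1648]
```

{"fn": "play_rows", "kwargs": {
  "steps": [
    [[0,0.0002,-0.01,0,0,0,0.005],[0,0.0006,-0.01,0,0,0,0.005],[0,0.001,-0.0099,0,0,0,0.005],[0,0.0014,-0.0099,0,0,0,0.005],[0,0.0018,-0.0099,0,0,0,0.005],[0,0.0022,-0.0097,0,0,0,0.005],[0,0.0025,-0.0097,0,0,0,0.005],[0,0.003,-0.0095,0,0,0,0.005],[0,0.0033,-0.0095,0,0,0,0.005],[0,0.0037,-0.0093,0,0,0,0.005],[0,0,0,0,0,0,0.005]]
  ]
}}

```text
time_s: 10.4
tool_pos: [0.4801, -0.0209, 0.1791]
tool_rot: [-179.7, 0.1, 75.1]
force: [-10.7, 2.3, 1.7]
grip_width: 0.0112
grasp_force: 20.0
```

```bash
cat > ang.py <<'E'
from w import *
def tool():
    o=get_obs(); q=o["tool_pos"]; c,s=np.cos(p[2]),np.sin(p[2]); d=q-[p[0],p[1],0]; x,z=c*d[0]+s*d[1],q[2]+.019-.1
    print("case",x.round(4),(-s*d[0]+c*d[1]).round(4),q[2].round(4),"r",np.hypot(x,z).round(4),"ang",np.arctan2(z,-x).round(4),o["qpos"].round(1),o["force"].round(1),o["wrist_torque"].round(2),o["grip_width"].round(4),o["time_s"])
tool()
E
python3 ang.py; python3 - <<'E'
from h import *
c=read_camera("scene"); cv2.imwrite("pics/s2.png",cv2.resize(c["frame"][130:310,150:390,::-1],(800,600),interpolation=3))
E
```

```text
Traceback (most recent call last):
  File "ang.py", line 5, in <module>
    tool()
    ~~~~^^
  File "ang.py", line 4, in tool
    print("case",x.round(4),(-s*d[0]+c*d[1]).round(4),q[2].round(4),"r",np.hypot(x,z).round(4),"ang",np.arctan2(z,-x).round(4),o["qpos"].round(1),o["force"].round(1),o["wrist_torque"].round(2),o["grip_width"].round(4),o["time_s"])
                                                                                                                                                                                                 ^^^^^^^^^^^^^^^^^^^^^
AttributeError: 'float' object has no attribute 'round'
```

View pics/s2.png

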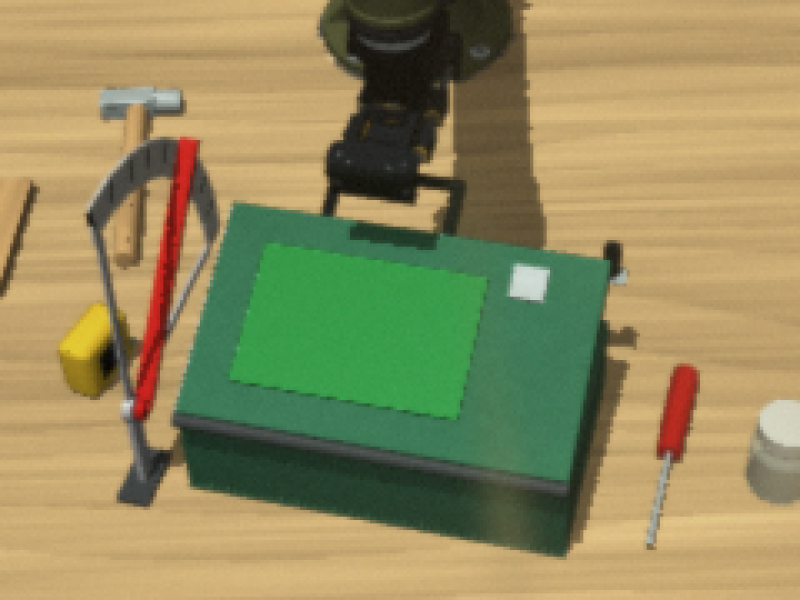

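The lid is rising with the bar, and its front right corner is near (232,203) in the crop. The pointer is unmoved and the hasp is off. I'll carry on and ease the radial push a little.

{"fn": "play_rows", "kwargs": {
  "steps": [
    [[0,0.0021,-0.0091,0,0,0,0.005],[0,0.0045,-0.0089,0,0,0,0.005],[0,0.0047,-0.0088,0,0,0,0.005],[0,0.0052,-0.0086,0,0,0,0.005],[0,0.0055,-0.0084,0,0,0,0.005],[0,0.0058,-0.0081,0,0,0,0.005],[0,0,0,0,0,0,0.005],[0,0,0,0,0,0,0.005]]
  ]
}}

```text
time_s: 11.25
tool_pos: [0.5077, -0.0284, 0.2315]
tool_rot: [-179.8, 0.1, 75.1]
force: [-10.0, 0.6, 5.5]
grip_width: 0.0111
grasp_force: 20.0
```

```bash
sed -i 's/o\["grip_width"\].round(4)/round(o["grip_width"],4)/' ang.py; python3 ang.py; python3 - <<'E'
from w import *
c=read_camera("scene"); a=c["frame"][:,:,::-1]; cv2.imwrite("pics/s3.png",cv2.resize(a[150:270,180:340],(800,600),interpolation=3))
for a in np.arange(.56,.8,.02):
    E=lambda l,y,h:W([-l*np.cos(a)+h*np.sin(a),y,.1+l*np.sin(a)+h*np.cos(a)])
    print(a.round(2),[((proj(c,E(*k))[0]-[180,150])*5).round(0).tolist() for k in((.2,-.14,.01),(.2,.2,.01),(.235,-.17,0))])
for r in silhouettes("scene","pointer")[:1]: print(r["p"],r["extent"])
E
```

```text
case -0.2038 -0.0013 0.2315 r 0.2533 ang 0.636 [ 53.2   4.4 -54.8 100.4   3.7  77.2 -17.3] [-10.    0.6   5.5] [ 0.25  2.2  -0.06] 0.0111 11.25
0.56 [[182.0, 186.0], [765.0, 275.0], [151.0, 126.0]]
0.58 [[180.0, 184.0], [764.0, 273.0], [148.0, 124.0]]
0.6 [[178.0, 183.0], [764.0, 272.0], [146.0, 122.0]]
0.62 [[176.0, 181.0], [763.0, 271.0], [144.0, 120.0]]
0.64 [[174.0, 180.0], [763.0, 270.0], [142.0, 118.0]]
0.66 [[172.0, 179.0], [763.0, 269.0], [139.0, 116.0]]
0.68 [[170.0, 179.0], [762.0, 269.0], [137.0, 114.0]]
0.7 [[168.0, 178.0], [762.0, 268.0], [134.0, 113.0]]
0.72 [[166.0, 177.0], [761.0, 268.0], [132.0, 112.0]]
0.74 [[164.0, 177.0], [761.0, 268.0], [129.0, 111.0]]
0.76 [[162.0, 177.0], [760.0, 268.0], [127.0, 110.0]]
0.78 [[159.0, 176.0], [759.0, 268.0], [124.0, 109.0]]
0.81 [191.7, 171.5, 208.5, 256.6]
```

View pics/s3.png

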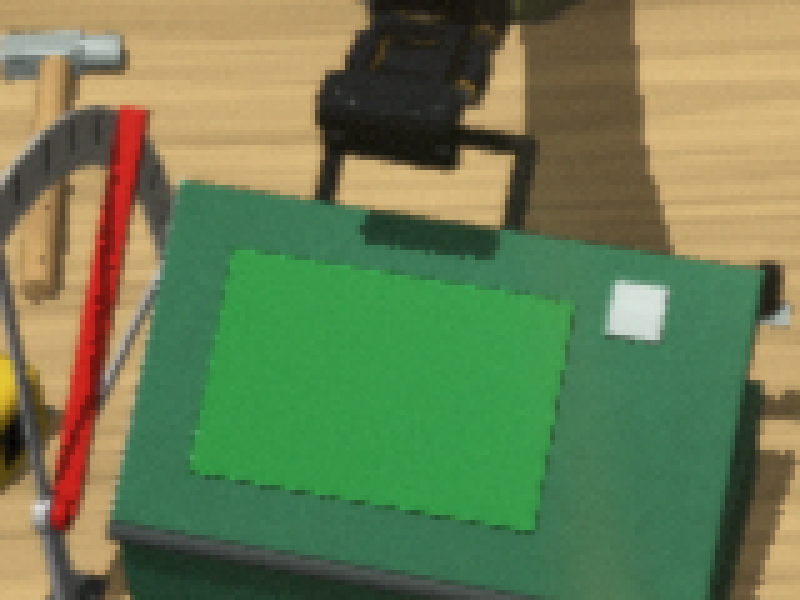

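At this point the lid is clearly still below the pointer, with its corner at (180,181) and the pointer end at (135,107). A mask fit in both cameras should give both angles more precisely.

```bash
cat > mf.py <<'E'
from h import *
from scipy.optimize import minimize
import itertools, sys
SS=8
def soft(im,kind):
    r,g,b=[im[:,:,i].astype(float)+1 for i in range(3)]
    s=(g-r)/(g+r) if kind=="g" else (r-g)/(r+g)
    return np.clip(s/.12+.5,0,1) if kind=="g" else np.clip((s-.2)/.3,0,1)
def W(p,q):
    c,s=np.cos(p[2]),np.sin(p[2]); q=np.atleast_2d(q); return np.stack([p[0]+c*q[:,0]-s*q[:,1],p[1]+s*q[:,0]+c*q[:,1],q[:,2]],1)
def box(a,l0,l1,y0,y1,h0,h1):
    return [[-l*np.cos(a)+h*np.sin(a),y,.1+l*np.sin(a)+h*np.cos(a)] for l in(l0,l1) for y in(y0,y1) for h in(h0,h1)]
def render(c,pts,off,roi):
    m=np.zeros(((roi[3]-roi[1])*SS,(roi[2]-roi[0])*SS),np.uint8)
    for P in pts:
        u=(proj(c,P)+off-roi[:2]+.5)*SS-.5
        cv2.fillConvexPoly(m,cv2.convexHull(np.round(u*16).astype(np.int32)),255,shift=4)
    return cv2.resize(m,(roi[2]-roi[0],roi[3]-roi[1]),interpolation=cv2.INTER_AREA)/255.
ROI={"top":(215,135,345,235),"scene":(185,165,345,320)}
body=lambda p:W(p,box(0,0,.2,-.14,.2,-.1,-.01)); lid=lambda p,a:W(p,box(a,0,.2,-.14,.2,-.01,.01)); ptr=lambda p,a,l0:W(p,box(a,l0,.235,-.178,-.162,-.004,.004))
def crop(m,n): r=ROI[n]; return m[r[1]:r[3],r[0]:r[2]]
E
cat > fit2.py <<'E'
from mf import *
C={n:read_camera(n) for n in ROI}; p0=np.load("pose.npy"); N=list(ROI)
I0={n:cv2.imread(f"pics/{n}0.png")[:,:,::-1] for n in N}
G={n:crop(soft(I0[n],"g"),n) for n in N}; R={n:crop(soft(I0[n],"r"),n) for n in N}
for n in N: # keep the red blob of the pointer only
    k,l,st,_=cv2.connectedComponentsWithStats((R[n]>.3).astype(np.uint8)); 
    u=proj(C[n],W(p0,[-.15*np.cos(.72),-.17,.1+.15*np.sin(.72)]))[0]-ROI[n][:2]
    i=min(range(1,k),key=lambda i:np.min(np.hypot(*(np.argwhere(l==i)[:,::-1]-u).T)) if st[i,4]>15 else 99); R[n]=R[n]*cv2.dilate((l==i).astype(np.uint8),np.ones((5,5)))
def cost(v):
    p=p0+v[:3]*.01; e=0
    for j,n in enumerate(N): e+=((render(C[n],[body(p),lid(p,0)],v[3+2*j:5+2*j],ROI[n])-G[n])**2).sum()+.003*0
    return e+3*(v[3:7]**2).sum()
best=minimize(cost,np.zeros(7),method="Nelder-Mead",options=dict(initial_simplex=np.vstack([np.zeros(7),np.eye(7)*.7]),maxiter=900)); v=best.x
p=p0+v[:3]*.01; print("pose",p,"off",v[3:].round(2),cost(np.zeros(7)),best.fun)
for j,n in enumerate(N):
    off=v[3+2*j:5+2*j]
    f=lambda w:((render(C[n],[ptr(p,w[0],w[1])],off+[0,0],ROI[n])-R[n])**2).sum()
    s=min((minimize(f,[a,.0],method="Nelder-Mead",options=dict(initial_simplex=[[a,0],[a+.04,0],[a,.03]])) for a in(.65,.72,.8)),key=lambda s:s.fun); print(n,"pointer",s.x,s.fun,R[n].sum())
    Gc=crop(soft(C[n]["frame"],"g"),n)
    f=lambda a:((render(C[n],[body(p),lid(p,a)],off,ROI[n])-Gc)**2).sum()
    A=np.arange(.5,.85,.01); F=[f(a) for a in A]; i=int(np.argmin(F)); q=np.polyfit(A[max(0,i-5):i+6],F[max(0,i-5):i+6],2); print(n,"lid",A[i],-q[1]/2/q[0],F[i])
np.save("pose2.npy",np.r_[p,v[3:]])
E
python3 fit2.py
```

```text
pose [ 0.69983423 -0.08217969 -0.26621271] off [ 0.1  -1.84  0.42  0.24] 500.496892184624 312.2357251276484
top pointer [0.73628056 0.01049265] 57.372190850668915 110.72776086435447
top lid 0.5 0.5314635636084727 1024.6005135095102
scene pointer [ 0.73352378 -0.00722535] 35.8815761321152 475.1677188946495
scene lid 0.6300000000000001 0.6370470705292121 349.9733649558037
```

{"fn": "play_rows", "kwargs": {
  "steps": [
    [[0,0.004,-0.0062,0,0,0,0.005],[0,0.0045,-0.006,0,0,0,0.005],[0,0.0048,-0.0056,0,0,0,0.005],[0,0,0,0,0,0,0.005],[0,0,0,0,0,0,0.005],[0,0,0,0,0,0,0.005],[0,0,0,0,0,0,0.005]]
  ]
}}

```text
time_s: 12.15
tool_pos: [0.5212, -0.0321, 0.2494]
tool_rot: [-179.9, 0.1, 75.1]
force: [-8.9, -0.5, 5.4]
grip_width: 0.0113
grasp_force: 20.0
```

```bash
python3 ang.py; cat > chk.py <<'E'
from mf import *
z=np.load("pose2.npy"); p=z[:3]; off=z[5:7]; n="scene"
ims=[read_camera(n) for _ in range(4)]; c=ims[0]; im=np.mean([i["frame"] for i in ims],0)
G=crop(soft(im,"g"),n); R=crop(soft(im,"r"),n); R[:, 40:]=0
def mn(f,A):
    F=[f(a) for a in A]; i=int(np.argmin(F)); s=slice(max(0,i-5),i+6); q=np.polyfit(A[s],F[s],2); return A[i].round(3),(-q[1]/2/q[0]).round(4)
A=np.arange(.55,.9,.01)
# right part of the lid only (columns left of 250) and whole
for lim in(60,160): print("lid",lim,mn(lambda a:((render(c,[body(p),lid(p,a)],off,ROI[n])-G)[:,:lim]**2).sum(),A))
print("ptr",mn(lambda a:((render(c,[ptr(p,a,-.005)],off,ROI[n])-R)**2).sum(),A))
r=ROI[n]; cv2.imwrite("pics/s4.png",cv2.resize(im[155:275,185:345,::-1],(800,600),interpolation=3))
E
python3 chk.py
```

```text
case -0.1899 -0.0013 0.2494 r 0.2538 ang 0.7257 [ 52.4   6.1 -54.9  97.3   5.1  79.4 -18.1] [-8.9 -0.5  5.4] [ 0.1   1.84 -0.02] 0.0113 12.15
lid 60 (np.float64(0.73), np.float64(0.7293))
lid 160 (np.float64(0.73), np.float64(0.7281))
ptr (np.float64(0.73), np.float64(0.7334))[ WARN:0@2.655] global loadsave.cpp:1063 imwrite_ Unsupported depth image for selected encoder is fallbacked to CV_8U.
```

View pics/s4.png

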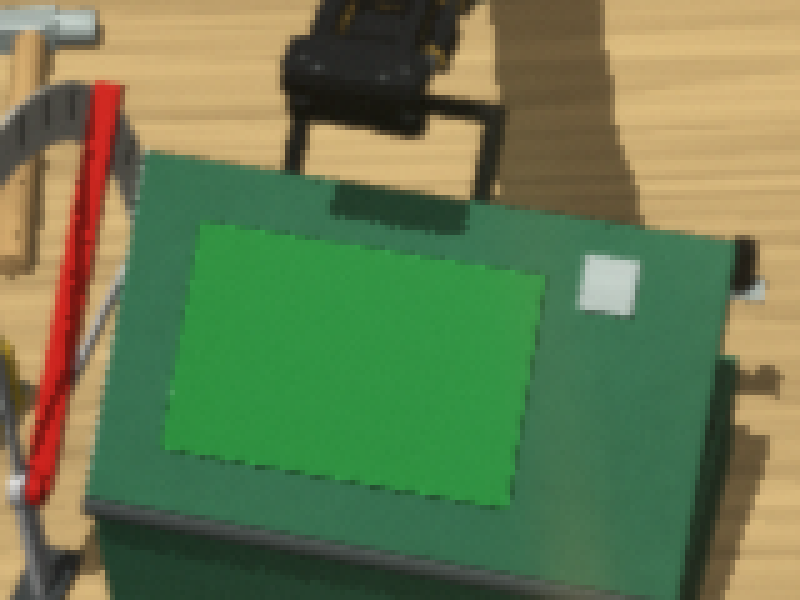

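The lid's right edge runs parallel to the pointer. The same-camera fit gives 0.729 rad for the lid and 0.733 for the pointer, and the arm's own pose gives 0.72–0.74. The grip is steady at 20 N.

```bash
python3 -c "
from cell import *
o=get_obs();print(o['time_s'],abs(o['joint_velocities']).max(),o['grasp_force']);print(sign_off())"
```

```text
12.35 0.1007952386110946 20.000767707824707
the job is handed in; nothing more can be done
None
```

I swung the hasp off the lid, lifted the lid to about 0.73 rad, level with the red pointer to within about 0.01 rad, and handed the job in at 12.4 s with the fingers still gripping the handle; the pointer had not moved.

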